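# Make up two kits for the pottery class

## Task

Make up the two kits for tonight's pottery class. The oblong wooden tray gets the loop tool, lying flat in its long bay, and the slip bottle and the round stamp, standing upright one in each of its two small bays (either way round); the round tray gets the glaze jar and the square stamp, standing upright on its floor, one on each side of the divider. Leave the paddle, the bowl and the brush crock where they are.

Things in the scene. Friction and masses are not known exactly. Their poses are not given: they have to be found in the camera images.
- oblong_tray: Low pale-wood tray, 169 (x) by 170 (y) mm, fixed to the table, turned up to 15 degrees. Origin: centre of its underside, z up. Floor 5 mm thick; all walls and dividers 5 mm thick with their tops 15 mm above the table. On its +x half one long bay, 74 (x) by 160 (y) mm inside, centre at x +42.5, y 0 mm. On its -x half two small bays, each 80 (x) by 77.5 (y) mm inside, centres at x -39.5, y +41.2 and -41.2 mm.
- round_tray: Low white plastic round tray, 190 mm outside diameter, fixed to the table. Origin: centre of its underside, z up. Floor 5 mm thick; rim and divider 5 mm thick with their tops 15 mm above the table. The straight divider runs along its own x axis through the centre and leaves two half-round bays, on its +y and -y sides; a good standing place in each is at x 0, y +46 or -46 mm.
- loop_tool: Pottery trimming tool: square wooden handle 80 long, 18 wide, 18 mm high along its x axis, with a flat steel wire loop at each end (loops 33 mm wide, wire 4 mm thick); 130 mm long over all, symmetrical end to end, 50 g. Lies flat on the table, loose. Origin: underside of the handle at its middle, z up.
- slip_bottle: White plastic slip-trailing bottle, 44 mm diameter up to 60 mm height, then tapering to a nozzle, 90 mm high over all, about 120 g. Starts upright on the table, loose. Origin: centre of its underside, z up.
- glaze_jar: Squat white ceramic jar, 58 mm diameter and 45 mm high, with a cork lid 48 mm in diameter that adds 10 mm (55 mm over all, lid fixed), about 200 g. Starts upright on the table, loose. Origin: centre of its underside, z up.
- round_stamp: Wooden clay stamp with a ROUND base 44 mm in diameter and 16 mm high and an upright round handle about 23 mm in diameter, 62 mm high over all, about 70 g. Starts upright on the table, loose. Origin: centre of its underside, z up.
- square_stamp: Wooden clay stamp with a SQUARE base 56 by 56 mm and 16 mm high and an upright round handle about 23 mm in diameter, 62 mm high over all, about 90 g. Starts upright on the table, loose. Origin: centre of its underside, z up.
- paddle: Bystander: pale wooden paddle lying flat, loose, about 150 mm long along its x axis, blade 55 mm wide, 14 mm thick. Origin: underside near mid-length.
- bowl: Bystander: terracotta bowl, 100 mm in diameter, 45 mm high, loose, beside a tray. Origin: centre of its underside.
- brush_crock: Bystander: blue ceramic pot with three brushes, 80 mm in diameter, 85 mm high, 160 mm to the brush tips, loose, beside a tray. Origin: centre of its underside.

How it is judged:
At the end, for the whole second after the job is handed in: Loop tool flat (0.12 rad) on the long bay's floor; slip bottle and round stamp upright (0.12 rad) on the floors of the two small bays, one each; glaze jar and square stamp upright on the round tray's floor, on opposite sides of the divider; each wholly in its bay; all at rest (x of loop_tool in the frame of oblong_tray between 0.0185 and 0.0665 m and y of loop_tool in the frame of oblong_tray between -0.022 and 0.022 m and z of loop_tool in the frame of oblong_tray between 0.002 and 0.009 m and angle between the z axis of loop_tool and the z axis of oblong_tray, either way round below 0.12 rad and ((x of slip_bottle in the frame of oblong_tray between -0.0605 and -0.0185 m and y of slip_bottle in the frame of oblong_tray between 0.02125 and 0.06125 m and z of slip_bottle in the frame of oblong_tray between 0.002 and 0.009 m and x of round_stamp in the frame of oblong_tray between -0.0605 and -0.0185 m and y of round_stamp in the frame of oblong_tray between -0.06125 and -0.02125 m and z of round_stamp in the frame of oblong_tray between 0.002 and 0.009 m) or (x of slip_bottle in the frame of oblong_tray between -0.0605 and -0.0185 m and y of slip_bottle in the frame of oblong_tray between -0.06125 and -0.02125 m and z of slip_bottle in the frame of oblong_tray between 0.002 and 0.009 m and x of round_stamp in the frame of oblong_tray between -0.0605 and -0.0185 m and y of round_stamp in the frame of oblong_tray between 0.02125 and 0.06125 m and z of round_stamp in the frame of oblong_tray between 0.002 and 0.009 m)) and ((x of glaze_jar in the frame of round_tray between -0.056 and 0.056 m and y of glaze_jar in the frame of round_tray between 0.021 and 0.071 m and z of glaze_jar in the frame of round_tray between 0.002 and 0.009 m and x of square_stamp in the frame of round_tray between -0.056 and 0.056 m and y of square_stamp in the frame of round_tray between -0.071 and -0.021 m and z of square_stamp in the frame of round_tray between 0.002 and 0.009 m) or (x of glaze_jar in the frame of round_tray between -0.056 and 0.056 m and y of glaze_jar in the frame of round_tray between -0.071 and -0.021 m and z of glaze_jar in the frame of round_tray between 0.002 and 0.009 m and x of square_stamp in the frame of round_tray between -0.056 and 0.056 m and y of square_stamp in the frame of round_tray between 0.021 and 0.071 m and z of square_stamp in the frame of round_tray between 0.002 and 0.009 m)) and angle between each of slip_bottle, round_stamp, glaze_jar, square_stamp's own z axis and vertical below 0.12 rad and linear speed of each of loop_tool, slip_bottle, round_stamp, glaze_jar, square_stamp below 0.02 m/s and angular speed of each of loop_tool, slip_bottle, round_stamp, glaze_jar, square_stamp below 0.2 rad/s); the robot touches nothing.
It fails at once if the wooden paddle is disturbed (moved more than 25 mm or tipped) (distance of paddle from where it was at the start of the episode above 0.025 m or angle between paddle's own z axis and vertical above 0.35 rad).
It fails at once if the terracotta bowl is disturbed (moved more than 25 mm or tipped) (distance of bowl from where it was at the start of the episode above 0.025 m or angle between bowl's own z axis and vertical above 0.35 rad).
It fails at once if the brush crock is disturbed (moved more than 25 mm or tipped) (distance of brush_crock from where it was at the start of the episode above 0.025 m or angle between brush_crock's own z axis and vertical above 0.35 rad).
It also fails if it takes over 115 s, if anything falls off the work surface, if the arm or the gripper's body presses on something with over 40 N, if the wrist force passes 120 N, or if a joint passes its speed limit or range.

## Robot

A 7-joint arm with a two-finger parallel gripper is mounted at the origin on the work surface. World frame = base frame: x ahead of the robot, y to its left, z up, the work surface at z = 0. Lengths are in m, angles in rad, forces in N, time in s.
With the tool pointing down it reaches from about 0.425 to 0.8 m from the base axis. Payload 8.3 kg.
Tool frame: the origin (TCP) lies on the mounting face of the last link; the fingertips stand 173 mm ahead of it and the grasp point (between the pads) lies 155 mm ahead of it; z points along the fingers, y is the direction in which the jaws open and shut (so a half turn about z gives the same grasp; the last joint's range is limited). The gripper opens to 85 mm and grips with 20 to 120 N. Pads are 22 mm wide; open, the fingers measure 114 mm over their backs; the gripper's body (76 mm by 85 mm) begins 54 mm behind the grasp point. The pads swing forward as they close: fully open they stand 13 mm farther back than shut.
Start: joints at [1.038, 0.383, 0.016, 1.37, -0.006, 1.388, -0.046], TCP at [0.283, -0.557, 0.405] pointing down, gripper open.
Joint ranges: [-2.95, 2.95], [-0.25, 2.06], [-1.52, 1.56], [0.18, 2.33], [-1.44, 4.58], [0.02, 2.06], [-3.01, 3.01]. Speed limits (rad/s): [2.39, 2.39, 3.01, 3.01, 3.14, 3.14, 3.14].

## Interface

Orientations are given as a rotation vector (axis times angle).
In Python, from rig import r gives the robot as it stands. The module is installed in compiled form; this text tells all that it offers.
- The arm moves only by the tool carry_out, never from a script. Its argument "increments" is a list of rows, each an object with "delta_pos": the shift along the world's x, y, z in cm, a list of three; "twist": the turn about the world's z in degrees; "grip": the gripper command: -1 is fully open, 1 is shut, values between are in proportion. A call has 1 to 8 rows; each row is the pose to reach, as a shift and turn from the pose measured when the call began; what a row does not reach only later rows make up. A row lasts 1/12 s, in which the tool goes at most 41.7 mm and 7.16 degrees, less where a joint would pass 70% of its speed; a pose out of reach is approached as far as the arm can. A call with a gripper value outside its range is refused whole. The fingers move at their own pace and stop on an object; "newtons" is the grip in N (left out, the last holds). Time passes only in rows, so rows that repeat a pose let the fingers close. It gives the time, the measured TCP pose, the force and the opening at its end, in the units of the state.
- r.read_state(): the state, without advancing time (a new reading comes with each control period).
- r.snapshot(name): name is "scene" or "top" or "wrist"; returns the picture (400x640x3 uint8, blue, green, red); there is no depth.
- r.calibration(name): a dict with "fx", "fy", "cx", "cy" (pixels), "extrinsics" (4x4, takes a point from camera to world coordinates); the wrist camera has in their place "hand_eye" (4x4, takes a point from camera to tool coordinates, whose origin is the TCP and whose axes are the flange's). Camera axes: x right, y up, looking along -z (the intrinsics and any distortion apply to the point x, -y, -z); pixel columns grow to the right and rows downward; lengths in m; the calibration is good to about 2 mm. A picture is of the moment at which its call begins: read the wrist's pose just before it. calibration takes no time and is no camera call.
- r.close_job(): hands the job in, once; it reports no verdict.
The state is a dict: "clock": time; "qpos": joint angles; "qvel": joint speeds; "joint_torque": joint torques, N m; "position": TCP position; "tool_rot": TCP orientation; "wrist_force": force on the tool from outside, world axes, zero at the start; "moment": the same for the moment, N m; "gripper_width": finger opening in m.
Only numpy, scipy, OpenCV 4.12 (cv2) and the standard library are available. Lean on these libraries where they do the work, as an engineer would, in place of code of your own. Each camera call takes 0.05 s, during which the arm holds its last target.

## Working session

There is one attempt and no reset: what is moved stays moved. The work goes in short steps, Python scripts to look and compute and a tool call to move; the robot and the scene stay as the last step left them, time stands still between calls to the robot, and variables do not carry over. Pictures are saved under pics/ and viewed, and the job is handed in when it is done.

Besides the shell and the picture viewer there is one more tool, called after "Request:" in YAML: its name, and indented under it one key for each argument. carry_out: Moves the arm, as the interface text tells. Its arguments: {"type":"object","properties":{"increments":{"type":"array"},"newtons":{"type":"number"}},"required":["increments"]}

```bash
mkdir -p pics
python3 - <<'E'
from rig import r
import cv2,numpy as np
s=r.read_state();print({k:np.round(v,3).tolist() for k,v in s.items()})
for n in["top","scene"]:
    cv2.imwrite(f"pics/{n}0.png",r.snapshot(n))
for n in["top","scene","wrist"]:
    c=r.calibration(n);print(n,{k:np.round(v,4).tolist() for k,v in c.items()})
E
```

```text
{'clock': 0.0, 'qpos': [1.038, 0.384, 0.016, 1.371, -0.006, 1.388, -0.047], 'qvel': [0.001, 0.001, -0.002, 0.001, 0.0, -0.0, -0.002], 'joint_torque': [0.001, -62.76, 0.845, -37.182, 0.017, 0.014, 0.0], 'position': [0.283, -0.557, 0.404], 'tool_rot': [-3.053, -0.731, 0.001], 'wrist_force': [0.088, 0.321, -0.613], 'moment': [-0.016, -0.027, 0.051], 'gripper_width': 0.086}
top {'fx': 410.0533, 'fy': 410.0533, 'cx': 322.3717, 'cy': 200.8671, 'extrinsics': [[-0.0024, 0.9779, -0.2091, 0.3576], [-1.0, -0.0014, 0.0051, 0.0103], [0.0047, 0.2091, 0.9779, 0.9423], [0.0, 0.0, 0.0, 1.0]]}
scene {'fx': 474.1023, 'fy': 474.1023, 'cx': 322.4955, 'cy': 208.9076, 'extrinsics': [[0.3838, -0.7125, 0.5874, 1.2786], [0.9233, 0.3049, -0.2335, -0.2951], [-0.0128, 0.632, 0.7749, 0.9856], [0.0, 0.0, 0.0, 1.0]]}
wrist {'fx': 317.3536, 'fy': 317.3536, 'cx': 316.5064, 'cy': 200.7162, 'hand_eye': [[0.0, 0.9539, 0.3001, 0.076], [1.0, -0.0003, 0.0008, -0.001], [0.0008, 0.3001, -0.9539, 0.0291], [0.0, 0.0, 0.0, 1.0]]}
```

View pics/top0.png

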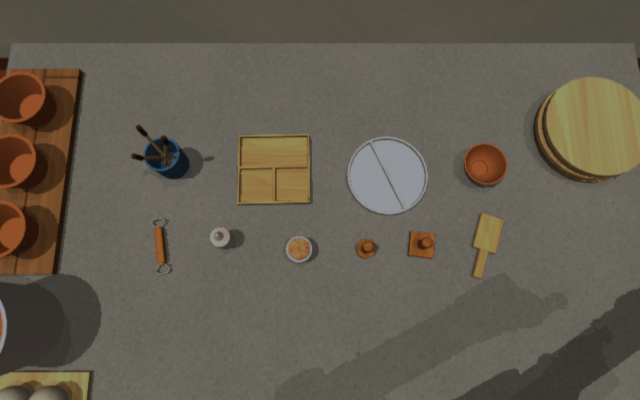

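View pics/scene0.png

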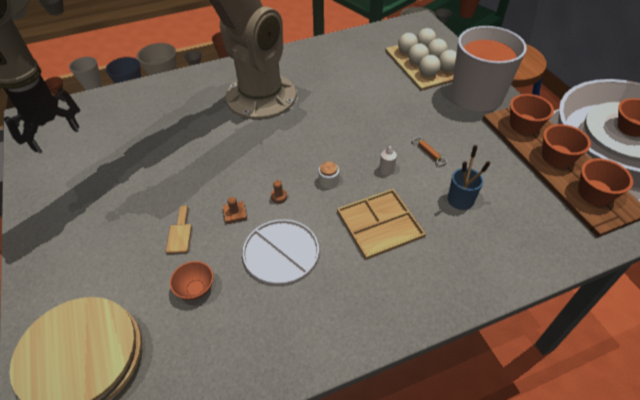

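```bash
cat > h.py <<'E'
from rig import r
import cv2,numpy as np
from scipy.spatial.transform import Rotation as R
def ray(name,px,z,st=None):
    c=r.calibration(name)
    if name=="wrist":
        T=np.eye(4);T[:3,:3]=R.from_rotvec(st["tool_rot"]).as_matrix();T[:3,3]=st["position"];E=T@np.array(c["hand_eye"])
    else:E=np.array(c["extrinsics"])
    d=c.get("distortion")
    v=np.array([(px[0]-c["cx"])/c["fx"],-(px[1]-c["cy"])/c["fy"],-1])
    w=E[:3,:3]@v;o=E[:3,3];t=(z-o[2])/w[2];return (o+t*w)
def proj(name,P,st=None):
    c=r.calibration(name)
    if name=="wrist":
        T=np.eye(4);T[:3,:3]=R.from_rotvec(st["tool_rot"]).as_matrix();T[:3,3]=st["position"];E=T@np.array(c["hand_eye"])
    else:E=np.array(c["extrinsics"])
    q=np.linalg.inv(E)@np.append(P,1);return np.array([c["cx"]+c["fx"]*q[0]/-q[2],c["cy"]-c["fy"]*q[1]/-q[2]])
E
python3 - <<'E'
from h import *
print(r.calibration("top").keys())
im=cv2.imread("pics/top0.png")
a=cv2.resize(im[120:290,130:330],None,fx=4,fy=4,interpolation=cv2.INTER_CUBIC)[:600];cv2.imwrite("pics/a.png",a[:600,:800])
b=cv2.resize(im[130:280,330:530],None,fx=4,fy=4,interpolation=cv2.INTER_CUBIC);cv2.imwrite("pics/b.png",b)
hsv=cv2.cvtColor(im,cv2.COLOR_BGR2HSV)
def blobs(m,lab):
    n,l,s,c=cv2.connectedComponentsWithStats(m.astype(np.uint8))
    for i in range(1,n):
        if s[i,4]>60 and 120<c[i][0]<520 and 100<c[i][1]<290:
            k=max(cv2.findContours((l==i).astype(np.uint8),0,2)[0],key=len)
            print(lab,s[i],np.round(c[i],1),np.round(cv2.minAreaRect(k)[0],1),np.round(cv2.minAreaRect(k)[1:][0],1),round(cv2.minAreaRect(k)[2],1))
blobs((hsv[...,1]>110)&(hsv[...,2]>80),"sat")
blobs((hsv[...,1]<45)&(hsv[...,2]>130),"white")
E
```

```text
dict_keys(['fx', 'fy', 'cx', 'cy', 'extrinsics'])
sat [ 237  134   74   71 4843] [273.9 169.4] [273. 169.] [69.1 73.1] 89.0
sat [ 464  143   44   42 1428] [485.3 163.5] [485.5 163.5] [41. 43.] 90.0
sat [ 473  213   31   66 1146] [485.9 240. ] [484.3 246.2] [24.5 64.3] 14.0
sat [154 226  11  39 287] [158.7 245.1] [158.7 245.1] [38.5  7.7] 84.3
sat [409 231  26  28 570] [421.7 244.3] [421.6 244.4] [24.9 25.4] 5.2
sat [288 239  22  20 341] [298.7 248.5] [298.5 248.5] [19. 21.] 90.0
sat [356 239  19  20 261] [365.2 248.2] [364.6 248.4] [19.1 17.8] 81.9
white [ 348  137   80   77 4378] [386.7 176. ] [387.5 175. ] [76. 79.] 90.0
white [210 227  20  19 196] [219.6 236.8] [219.3 236.3] [17.7 18.4] 45.0
white [286 237  26  25  95] [297.3 249.6] [298.5 249. ] [24. 25.] 90.0
```

View pics/a.png

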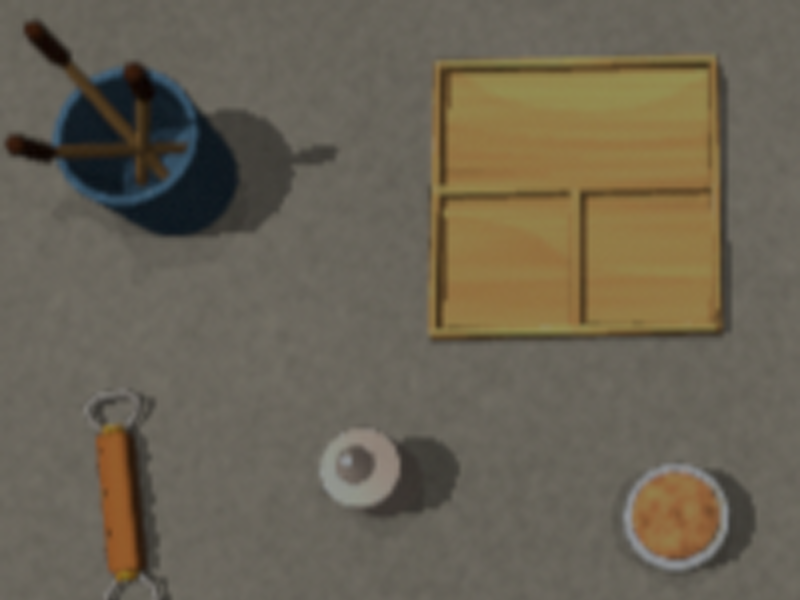

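View pics/b.png

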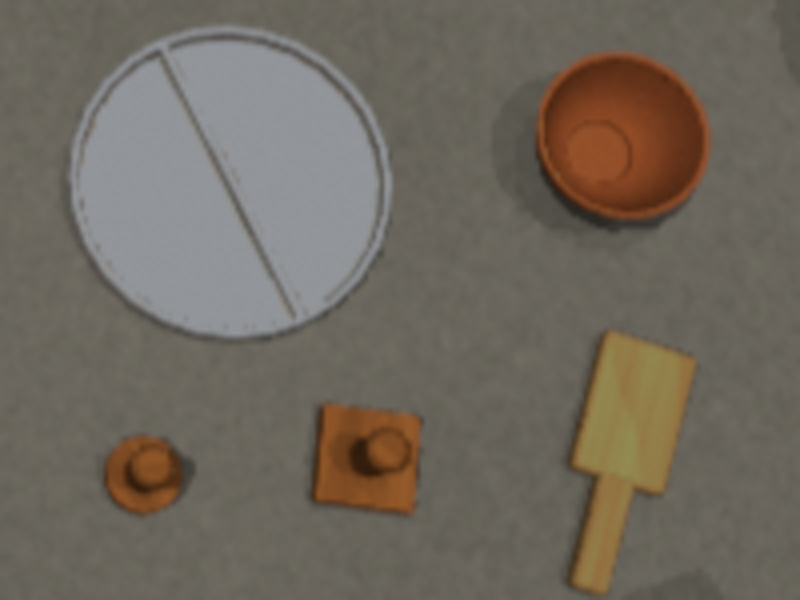

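Run:
```python
from h import *
A=lambda u,v,z:ray("top",(130+(u+.5)/4-.5,120+(v+.5)/4-.5),z)[:2]
B=lambda u,v,z:ray("top",(330+(u+.5)/4-.5,130+(v+.5)/4-.5),z)[:2]
f=lambda x:np.round(x,4)
c=[A(*p,.015) for p in[(436,60),(718,56),(721,330),(431,334)]]
print("oblong",f(c),f(np.mean(c,0)),"sides",[f(np.linalg.norm(c[i]-c[i-1])) for i in range(4)])
yd=(c[0]+c[3]-c[1]-c[2]);print("yaw y-axis",np.degrees(np.arctan2(-yd[0],yd[1])))
xd=(c[0]+c[1]-c[2]-c[3]);print("yaw x-axis",np.degrees(np.arctan2(xd[1],xd[0])))
rc=[B(72,182,.015),B(390,182,.015),B(230,27,.015),B(230,338,.013)]
print("round",f(rc),f(np.mean(rc,0)))
d=[B(163,50,.015),B(297,316,.015)];print("div",f(d),f(np.mean(d,0)),np.degrees(np.arctan2(*(d[0]-d[1])[::-1])))
print("bottle",f(A(355,461,.09)),f(A(360,468,.06)))
print("jar",f(A(676,516,.055)),f(A(676,517,.045)))
print("rs",f(B(154,466,.062)),f(B(144,474,.016)))
print("ss",f(B(388,450,.062)),f(B(368,458,.016)))
sq=[B(*p,.016) for p in[(323,404),(421,415),(413,513),(314,499)]];e=sq[0]-sq[3];e2=sq[0]-sq[1];print("ss yaw",np.degrees(np.arctan2(e[1],e[0])),np.degrees(np.arctan2(-e2[0],e2[1])),f(np.mean(sq,0)))
l=[A(113,428,.018),A(123,576,.018)];e=l[0]-l[1];print("loop",f(l),f(np.mean(l,0)),np.degrees(np.arctan2(e[1],e[0])))
print("paddle",f([B(*p,.014) for p in[(608,331),(695,354),(570,585),(572,466)]]))
print("bowl",f(B(623,137,.045)),"crock",f(A(126,137,.085)),f([A(30,30,.16),A(15,145,.16),A(138,70,.16)]))
```

```text
oblong [[0.7182 0.2055]
 [0.7207 0.0368]
 [0.5529 0.0344]
 [0.5508 0.2016]] [0.6357 0.1196] sides [np.float64(0.1675), np.float64(0.1687), np.float64(0.1678), np.float64(0.1673)]
yaw y-axis 0.7780681173069094
yaw x-axis 1.0805062489200026
round [[ 0.6175 -0.0539]
 [ 0.6173 -0.2405]
 [ 0.7136 -0.15  ]
 [ 0.5249 -0.1436]] [ 0.6183 -0.147 ]
div [[ 0.6991 -0.1094]
 [ 0.5373 -0.1824]] [ 0.6182 -0.1459] 24.26527429779722
bottle [0.4676 0.223 ] [0.4677 0.2276]
jar [0.442  0.0572] [0.4424 0.0577]
rs [ 0.4464 -0.0922] [ 0.4465 -0.0918]
ss [ 0.4547 -0.2184] [ 0.4553 -0.2187]
ss yaw -8.055732098722398 -6.575387722227506 [ 0.4556 -0.2186]
loop [[0.496  0.3791]
 [0.4128 0.3667]] [0.4544 0.3729] 8.42519324057486
paddle [[ 0.5284 -0.3616]
 [ 0.5149 -0.4106]
 [ 0.3844 -0.3283]
 [ 0.4508 -0.3347]]
bowl [ 0.6354 -0.3672] crock [0.6465 0.3583] [[0.678  0.3809]
 [0.6171 0.3827]
 [0.6566 0.3246]]
```

Request:
carry_out:
  increments:
    - {"delta_pos":[17.2,33.9,-10],"twist":0,"grip":-1}
    - {"delta_pos":[17.2,33.9,-10],"twist":0,"grip":-1}
    - {"delta_pos":[17.2,33.9,-10],"twist":0,"grip":-1}
    - {"delta_pos":[17.2,33.9,-10],"twist":0,"grip":-1}
    - {"delta_pos":[17.2,33.9,-10],"twist":0,"grip":-1}
    - {"delta_pos":[17.2,33.9,-10],"twist":0,"grip":-1}
    - {"delta_pos":[17.2,33.9,-10],"twist":0,"grip":-1}
    - {"delta_pos":[17.2,33.9,-10],"twist":0,"grip":-1}
  newtons: 50

```text
clock: 0.77
position: [0.4289, -0.2679, 0.3186]
tool_rot: [-3.054, -0.731, 0.001]
wrist_force: [0.9, -0.4, 0.1]
gripper_width: 0.0851
```

Request:
carry_out:
  increments:
    - {"delta_pos":[2.6,4.9,-5],"twist":0,"grip":0}
    - {"delta_pos":[2.6,4.9,-5],"twist":0,"grip":0}
    - {"delta_pos":[2.6,4.9,-5],"twist":0,"grip":0}
    - {"delta_pos":[2.6,4.9,-5],"twist":0,"grip":0}
    - {"delta_pos":[2.6,4.9,-5],"twist":0,"grip":0}

```text
clock: 1.18
position: [0.4547, -0.2195, 0.2685]
tool_rot: [-3.054, -0.73, 0.002]
wrist_force: [0.2, 0.0, -0.4]
gripper_width: 0.043
```

Run:
```python
from h import *
s=r.read_state();print(s["position"],s["tool_rot"],s["gripper_width"])
cv2.imwrite("pics/w1.png",r.snapshot("wrist"));cv2.imwrite("pics/s1.png",r.snapshot("scene")[100:350,100:400])
for z in(0.0,.016,.062):print(z,proj("wrist",(.4552,-.2186,z),s))
```

```text
[ 0.45473517 -0.21947826  0.26853795] [-3.05367261e+00 -7.30305195e-01  2.11131097e-03] 0.04304783605078818
0.0 [318.04926896 200.23588132]
0.016 [318.08691809 206.68841724]
0.062 [318.22852649 230.95812566]
```

View pics/w1.png

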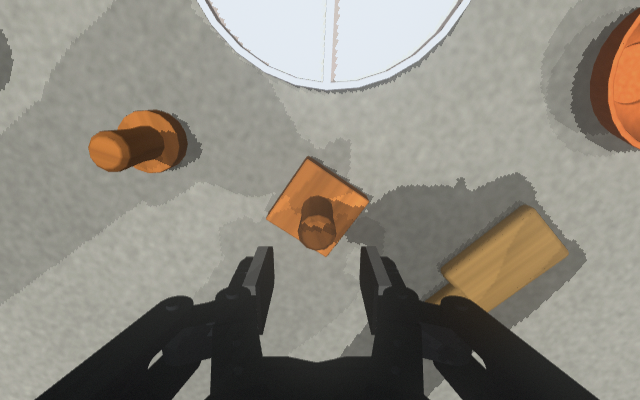

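View pics/s1.png

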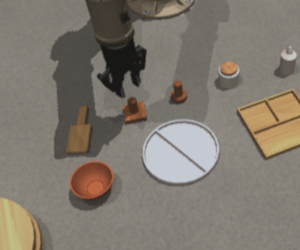

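Request:
carry_out:
  increments:
    - {"delta_pos":[0.05,0.1,-4],"twist":0,"grip":0}
    - {"delta_pos":[0.05,0.1,-7.5],"twist":0,"grip":0}
    - {"delta_pos":[0.05,0.1,-7.5],"twist":0,"grip":0}
    - {"delta_pos":[0.05,0.1,-7.5],"twist":0,"grip":1}
    - {"delta_pos":[0.05,0.1,-7.5],"twist":0,"grip":1}
    - {"delta_pos":[0.05,0.1,-7.5],"twist":0,"grip":1}
    - {"delta_pos":[0.05,0.1,-7.5],"twist":0,"grip":1}
    - {"delta_pos":[0.05,0.1,-7.5],"twist":0,"grip":1}

```text
clock: 1.95
position: [0.4557, -0.2197, 0.1958]
tool_rot: [3.055, 0.727, 0.003]
wrist_force: [-0.1, 0.1, -0.6]
gripper_width: 0.0218
```

Request:
carry_out:
  increments:
    - {"delta_pos":[0,0,3],"twist":0,"grip":1}
    - {"delta_pos":[2,0.4,6],"twist":5,"grip":1}
    - {"delta_pos":[5.5,1,6.5],"twist":10,"grip":1}
    - {"delta_pos":[9,1.7,6.5],"twist":16,"grip":1}
    - {"delta_pos":[12.5,2.4,6.5],"twist":22,"grip":1}
    - {"delta_pos":[15.5,3,6.5],"twist":28,"grip":1}
    - {"delta_pos":[18.1,3.4,6.5],"twist":31.6,"grip":1}
    - {"delta_pos":[18.1,3.4,6.5],"twist":31.6,"grip":1}

```text
clock: 2.62
position: [0.6405, -0.183, 0.261]
tool_rot: [2.737, 1.543, 0.009]
wrist_force: [-0.9, 0.2, -0.7]
gripper_width: 0.0221
```

Run:
```python
from h import *
s=r.read_state();print(s["position"],s["tool_rot"],s["gripper_width"])
cv2.imwrite("pics/w2.png",r.snapshot("wrist"))
```

```text
[ 0.64048667 -0.18303573  0.26098449] [2.73654887 1.54261073 0.00923056] 0.022074100463523132
```

View pics/w2.png

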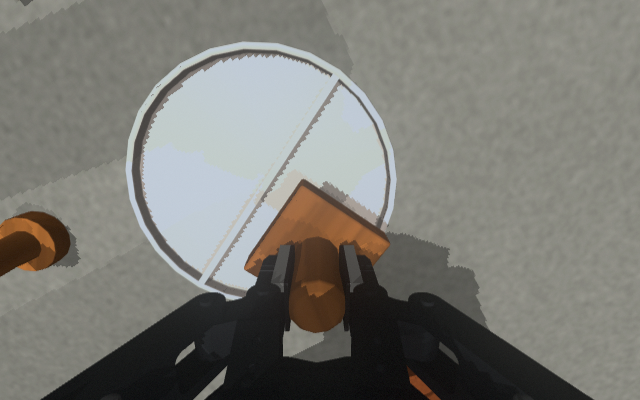

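Run:
```python
from h import *
s=r.read_state();print(s["position"])
s2=dict(s)
P=[ray("wrist",p,.015,s)[:2] for p in[(337,77),(204,281)]];print(np.round(P,4),np.mean(P,0),np.degrees(np.arctan2(*(P[0]-P[1])[::-1])))
P=[ray("wrist",p,.015,s)[:2] for p in[(128,170),(247,43),(396,190),(150,90)]];
A=np.array([[2*p[0],2*p[1],1] for p in P]);b=[p@p for p in P];q=np.linalg.lstsq(A,b,rcond=None)[0];print(q[:2],np.sqrt(q[2]+q[:2]@q[:2]))
```

```text
[ 0.63866403 -0.18404744  0.26073849]
[[ 0.6971 -0.1117]
 [ 0.5342 -0.1856]] [ 0.61564947 -0.14867999] 24.398142456736917
[ 0.61482032 -0.1478947 ] 0.09435772186683765
```

Request:
carry_out:
  increments:
    - {"delta_pos":[-0.35,-0.3,-3],"twist":0.5,"grip":1}
    - {"delta_pos":[-0.35,-0.3,-5],"twist":0.5,"grip":1}
    - {"delta_pos":[-0.35,-0.3,-5.8],"twist":0.5,"grip":1}
    - {"delta_pos":[-0.35,-0.3,-5.9],"twist":0.5,"grip":1}
    - {"delta_pos":[-0.35,-0.3,-5.9],"twist":0.5,"grip":1}
    - {"delta_pos":[-0.35,-0.3,-5.9],"twist":0.5,"grip":1}

```text
clock: 3.17
position: [0.6352, -0.1874, 0.2029]
tool_rot: [2.733, 1.547, 0.007]
wrist_force: [-1.1, -0.2, 0.0]
gripper_width: 0.0224
```

Request:
carry_out:
  increments:
    - {"delta_pos":[0,0,-0.25],"twist":0,"grip":1}
    - {"delta_pos":[0,0,-0.25],"twist":0,"grip":1}
    - {"delta_pos":[0,0,-0.2],"twist":0,"grip":0}
    - {"delta_pos":[0,0,-0.2],"twist":0,"grip":0}
    - {"delta_pos":[0,0,-0.2],"twist":0,"grip":0}
    - {"delta_pos":[0,0,3],"twist":0,"grip":0}
    - {"delta_pos":[0,0,7],"twist":0,"grip":0}
    - {"delta_pos":[0,0,10],"twist":0,"grip":0}

```text
clock: 3.83
position: [0.6353, -0.1873, 0.3052]
tool_rot: [2.733, 1.547, 0.008]
wrist_force: [1.3, -0.5, 1.8]
gripper_width: 0.0429
```

Run:
```python
from h import *
s=r.read_state();print(s["position"],s["tool_rot"],s["gripper_width"])
cv2.imwrite("pics/w3.png",r.snapshot("wrist"))
```

```text
[ 0.63526566 -0.18730231  0.30522816] [2.73274834 1.54704571 0.00849829] 0.04289805643260268
```

View pics/w3.png

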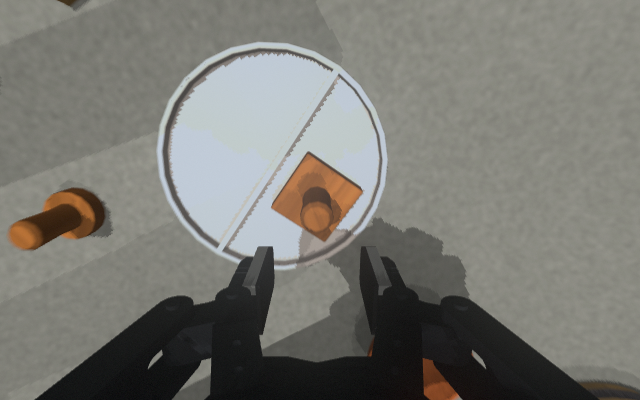

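Request:
carry_out:
  increments:
    - {"delta_pos":[-18.9,9.5,0],"twist":0,"grip":0}
    - {"delta_pos":[-18.9,9.5,0],"twist":0,"grip":0}
    - {"delta_pos":[-18.9,9.5,0],"twist":0,"grip":0}
    - {"delta_pos":[-18.9,9.5,-1],"twist":0,"grip":0}
    - {"delta_pos":[-18.9,9.5,-2],"twist":0,"grip":0}
    - {"delta_pos":[-18.9,9.5,-3],"twist":0,"grip":0}
    - {"delta_pos":[-18.9,9.5,-4],"twist":0,"grip":0}
    - {"delta_pos":[-18.9,9.5,-4],"twist":0,"grip":0}

```text
clock: 4.55
position: [0.4474, -0.0926, 0.2715]
tool_rot: [2.727, 1.543, 0.018]
wrist_force: [-0.3, 0.4, 0.1]
gripper_width: 0.0421
```

Run:
```python
from h import *
s=r.read_state();print(s["position"],s["tool_rot"],s["gripper_width"])
cv2.imwrite("pics/w4.png",r.snapshot("wrist"))
for z in(.016,.062):print(z,proj("wrist",(.4465,-.092,z),s))
```

```text
[ 0.44742733 -0.09258595  0.27145975] [2.7269776  1.54347953 0.01812214] 0.04207475550865523
0.016 [312.57048731 209.68666258]
0.062 [312.52254574 233.63746932]
```

View pics/w4.png

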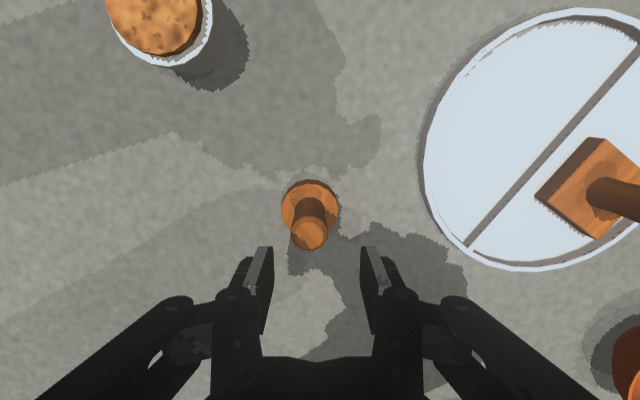

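Request:
carry_out:
  increments:
    - {"delta_pos":[-0.1,0.1,-4],"twist":0,"grip":0}
    - {"delta_pos":[-0.1,0.1,-7],"twist":0,"grip":0}
    - {"delta_pos":[-0.1,0.1,-7.8],"twist":0,"grip":0}
    - {"delta_pos":[-0.1,0.1,-7.8],"twist":0,"grip":0}
    - {"delta_pos":[-0.1,0.1,-7.8],"twist":0,"grip":1}
    - {"delta_pos":[-0.1,0.1,-7.8],"twist":0,"grip":1}
    - {"delta_pos":[-0.1,0.1,-7.8],"twist":0,"grip":1}
    - {"delta_pos":[-0.1,0.1,-7.8],"twist":0,"grip":1}

```text
clock: 5.27
position: [0.4484, -0.0921, 0.196]
tool_rot: [2.725, 1.541, 0.024]
wrist_force: [0.1, -0.1, 5.2]
gripper_width: 0.0219
```

Request:
carry_out:
  increments:
    - {"delta_pos":[0,0,3],"twist":0,"grip":1}
    - {"delta_pos":[1,1,6],"twist":0,"grip":1}
    - {"delta_pos":[3.5,4,7],"twist":0,"grip":1}
    - {"delta_pos":[6,7,7],"twist":0,"grip":1}
    - {"delta_pos":[8.5,10,7],"twist":0,"grip":1}
    - {"delta_pos":[11.5,13.2,7],"twist":0,"grip":1}
    - {"delta_pos":[14.8,17,7],"twist":0,"grip":1}
    - {"delta_pos":[14.8,17,7],"twist":0,"grip":1}

```text
clock: 5.93
position: [0.5986, 0.0841, 0.2672]
tool_rot: [2.723, 1.55, 0.031]
wrist_force: [-0.9, 0.3, 0.3]
gripper_width: 0.0219
```

Request:
carry_out:
  increments:
    - {"delta_pos":[0,0,0],"twist":0,"grip":1}

```text
clock: 6.02
position: [0.5997, 0.0871, 0.2675]
tool_rot: [2.721, 1.555, 0.034]
wrist_force: [-0.9, -0.2, -1.4]
gripper_width: 0.022
```

Run:
```python
from h import *
s=r.read_state();print(s["position"],s["tool_rot"],s["gripper_width"])
cv2.imwrite("pics/w5.png",r.snapshot("wrist"))
```

```text
[0.59967304 0.08709583 0.2674969 ] [2.72076201 1.55518346 0.0336008 ] 0.021967651500296663
```

View pics/w5.png

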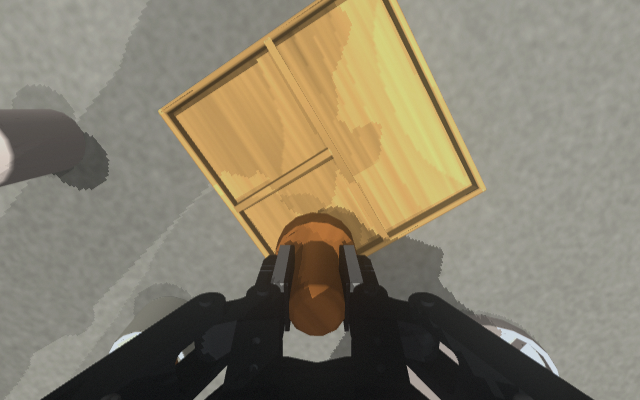

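Run:
```python
from h import *
s=r.read_state();print(s["position"],s["tool_rot"])
P=[ray("wrist",p,.015,s)[:2] for p in[(159,110),(484,187),(333,153)]]
print(np.round(P,4),(P[0]+P[1])/2)
d=P[0]-P[1];print(np.linalg.norm(d),np.degrees(np.arctan2(d[1],d[0])-np.arctan2(.17,-.169)))
```

```text
[0.59918817 0.08688466 0.26770907] [2.72069921 1.55551528 0.0342169 ]
[[0.5479 0.2038]
 [0.7183 0.0402]
 [0.6349 0.1186]] [0.63309909 0.12201396]
0.2362015252617036 1.3318378939477213
```

Request:
carry_out:
  increments:
    - {"delta_pos":[-0.4,-0.8,-2],"twist":0,"grip":1}
    - {"delta_pos":[-0.4,-0.8,-4.5],"twist":0,"grip":1}
    - {"delta_pos":[-0.4,-0.8,-6],"twist":0,"grip":1}
    - {"delta_pos":[-0.4,-0.8,-6.4],"twist":0,"grip":1}
    - {"delta_pos":[-0.4,-0.8,-6.5],"twist":0,"grip":1}
    - {"delta_pos":[-0.4,-0.8,-6.6],"twist":0,"grip":1}
    - {"delta_pos":[-0.4,-0.8,-6.6],"twist":0,"grip":1}

```text
clock: 6.65
position: [0.5956, 0.0785, 0.2031]
tool_rot: [2.72, 1.554, 0.037]
wrist_force: [-0.3, 0.1, -0.3]
gripper_width: 0.0219
```

Request:
carry_out:
  increments:
    - {"delta_pos":[0,0,-0.2],"twist":0,"grip":1}
    - {"delta_pos":[0,0,-0.2],"twist":0,"grip":0}
    - {"delta_pos":[0,0,-0.2],"twist":0,"grip":0}
    - {"delta_pos":[0,0,-0.2],"twist":0,"grip":0}
    - {"delta_pos":[0,0,-0.2],"twist":0,"grip":0}
    - {"delta_pos":[0,0,3],"twist":0,"grip":0}
    - {"delta_pos":[0,0,7],"twist":0,"grip":0}
    - {"delta_pos":[0,0,10],"twist":0,"grip":0}

```text
clock: 7.32
position: [0.5956, 0.0788, 0.3053]
tool_rot: [2.72, 1.555, 0.038]
wrist_force: [1.8, 1.0, 0.2]
gripper_width: 0.043
```

Run:
```python
from h import *
s=r.read_state();print(s["position"],s["tool_rot"],s["gripper_width"],s["qpos"])
cv2.imwrite("pics/w6.png",r.snapshot("wrist"))
```

```text
[0.59558986 0.07878157 0.30533239] [2.720096   1.55484574 0.03791774] 0.04295813043529911 [ 0.17612496  0.42968171 -0.47396393  1.57373718  0.21049714  1.16291009
 -0.87204073]
```

View pics/w6.png

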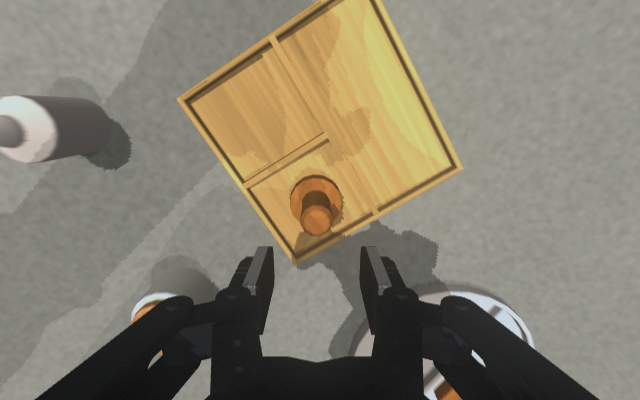

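Request:
carry_out:
  increments:
    - {"delta_pos":[-15.3,-2.1,0],"twist":55,"grip":-1}
    - {"delta_pos":[-15.3,-2.1,0],"twist":55,"grip":-1}
    - {"delta_pos":[-15.3,-2.1,0],"twist":55,"grip":-1}
    - {"delta_pos":[-15.3,-2.1,-1],"twist":55,"grip":-1}
    - {"delta_pos":[-15.3,-2.1,-2],"twist":55,"grip":-1}
    - {"delta_pos":[-15.3,-2.1,-3],"twist":55,"grip":-1}
    - {"delta_pos":[-15.3,-2.1,-4],"twist":55,"grip":-1}
    - {"delta_pos":[-15.3,-2.1,-4],"twist":55,"grip":-1}

```text
clock: 8.03
position: [0.4434, 0.0582, 0.2706]
tool_rot: [-1.687, -2.643, -0.053]
wrist_force: [0.3, -0.7, 0.0]
gripper_width: 0.0852
```

Request:
carry_out:
  increments:
    - {"delta_pos":[0,0,0],"twist":0,"grip":-1}
    - {"delta_pos":[0,0,0],"twist":0,"grip":-1}

```text
clock: 8.2
position: [0.4432, 0.0581, 0.2703]
tool_rot: [-1.69, -2.64, -0.052]
wrist_force: [0.7, -0.3, 0.8]
gripper_width: 0.0855
```

Run:
```python
from h import *
s=r.read_state();print(s["position"],s["tool_rot"],s["gripper_width"],s["qpos"])
cv2.imwrite("pics/w7.png",r.snapshot("wrist"))
for z in(.045,.055):print(z,proj("wrist",(.4422,.0577,z),s))
```

```text
[0.44320254 0.05810401 0.27032733] [-1.69004859 -2.64020476 -0.0521506 ] 0.08552417641853789 [ 0.40569625  0.16676395 -0.64049785  1.99603029  0.08541057  0.99366892
  0.15885351]
0.045 [307.53590179 231.30457548]
0.055 [307.47143966 237.08281408]
```

View pics/w7.png

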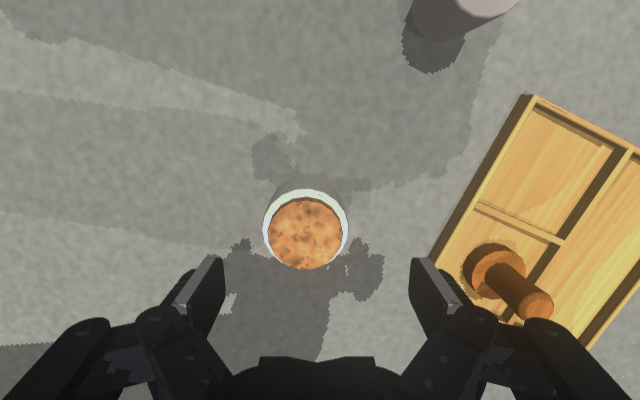

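```bash
cat >> h.py <<'E'
def gp(s,t=.16):
    M=R.from_rotvec(s["tool_rot"]).as_matrix();g=s["position"]+M@[0,0,t]
    print("TCP",np.round(s["position"],4),"G",np.round(g,4),"zax",np.round(M[:,2],4),"jaw",np.round(np.degrees(np.arctan2(M[1,1],M[0,1])),1),"w",round(s["gripper_width"],4),"t",s["clock"]);return g
E
python3 - <<'E'
from h import *
s=r.read_state();gp(s)
E
```

```text
TCP [0.4434 0.0582 0.2706] G [0.4455 0.0632 0.1107] zax [ 0.0131  0.0315 -0.9994] jaw 24.7 w 0.0853 t 8.25
```

Request:
carry_out:
  increments:
    - {"delta_pos":[-0.3,-0.5,-1],"twist":0,"grip":-1}
    - {"delta_pos":[-0.3,-0.5,-4],"twist":0,"grip":-1}
    - {"delta_pos":[-0.3,-0.5,-7.5],"twist":0,"grip":-1}
    - {"delta_pos":[-0.3,-0.5,-9],"twist":0,"grip":-1}
    - {"delta_pos":[-0.3,-0.5,-9.1],"twist":0,"grip":-1}
    - {"delta_pos":[-0.3,-0.5,-9.1],"twist":0,"grip":-1}

```text
clock: 8.75
position: [0.4398, 0.0531, 0.1788]
tool_rot: [-1.691, -2.637, -0.051]
wrist_force: [0.7, 0.5, -0.2]
gripper_width: 0.0851
```

Run:
```python
from h import *
s=r.read_state();gp(s);print(s["wrist_force"])
cv2.imwrite("pics/w8.png",r.snapshot("wrist"))
```

```text
TCP [0.4398 0.0531 0.1788] G [0.4416 0.0582 0.0189] zax [ 0.0108  0.0318 -0.9994] jaw 24.6 w 0.0851 t 8.75
[ 0.66178536  0.45446452 -0.18703794]
```

View pics/w8.png

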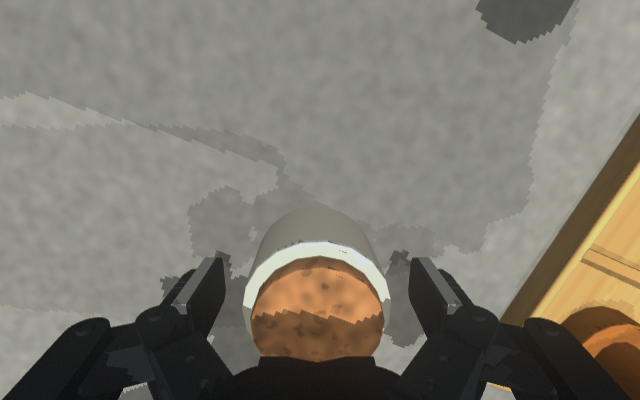

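Request:
carry_out:
  increments:
    - {"delta_pos":[0,0,0],"twist":0,"grip":1}
    - {"delta_pos":[0,0,0],"twist":0,"grip":1}
    - {"delta_pos":[0,0,0],"twist":0,"grip":1}
    - {"delta_pos":[0,0,0],"twist":0,"grip":1}
    - {"delta_pos":[0,0,2],"twist":0,"grip":1}
    - {"delta_pos":[0,0,5],"twist":0,"grip":1}
    - {"delta_pos":[0,0,7],"twist":0,"grip":1}
    - {"delta_pos":[0,0,7],"twist":0,"grip":1}

```text
clock: 9.47
position: [0.4421, 0.0538, 0.2543]
tool_rot: [1.695, 2.644, 0.059]
wrist_force: [1.6, -0.2, -2.4]
gripper_width: 0.057
```

Run:
```python
from h import *
s=r.read_state();gp(s);print(s["wrist_force"])
cv2.imwrite("pics/w9.png",r.snapshot("wrist"))
```

```text
TCP [0.4421 0.0538 0.2543] G [0.4455 0.0588 0.0944] zax [ 0.0207  0.0314 -0.9993] jaw 24.7 w 0.057 t 9.4667
[ 1.60833197 -0.16412361 -2.40552874]
```

View pics/w9.png

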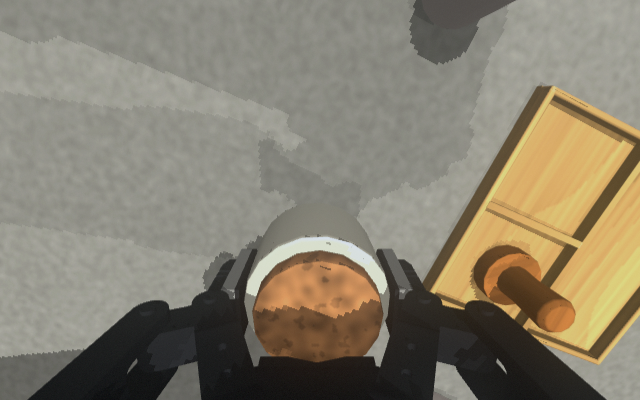

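Request:
carry_out:
  increments:
    - {"delta_pos":[1.5,-1.6,0],"twist":0,"grip":1}
    - {"delta_pos":[4,-4.3,0],"twist":0,"grip":1}
    - {"delta_pos":[6.8,-7.3,0],"twist":0,"grip":1}
    - {"delta_pos":[9.6,-10.3,0],"twist":0,"grip":1}
    - {"delta_pos":[12.4,-13.3,0],"twist":0,"grip":1}
    - {"delta_pos":[14.4,-15.5,0],"twist":0,"grip":1}
    - {"delta_pos":[15.2,-16.4,0],"twist":0,"grip":1}
    - {"delta_pos":[15.2,-16.4,0],"twist":0,"grip":1}

```text
clock: 10.18
position: [0.5943, -0.1146, 0.2502]
tool_rot: [-1.702, -2.638, -0.054]
wrist_force: [-0.5, -0.0, -2.0]
gripper_width: 0.0572
```

Run:
```python
from h import *
s=r.read_state();gp(s);print(s["wrist_force"])
cv2.imwrite("pics/w10.png",r.snapshot("wrist"))
gp(r.read_state())
```

```text
TCP [ 0.5943 -0.1146  0.2502] G [ 0.597  -0.1098  0.0903] zax [ 0.0173  0.0301 -0.9994] jaw 24.3 w 0.0572 t 10.1833
[-0.527951   -0.02176388 -2.00702569]
TCP [ 0.5934 -0.1123  0.2504] G [ 0.5961 -0.1073  0.0905] zax [ 0.0164  0.0314 -0.9994] jaw 24.5 w 0.057 t 10.2333
```

View pics/w10.png

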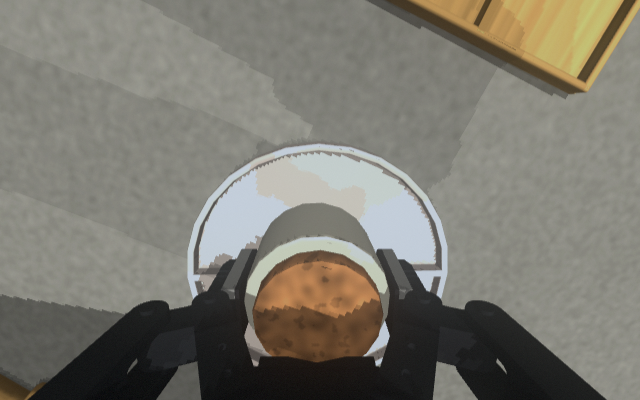

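Request:
carry_out:
  increments:
    - {"delta_pos":[0.2,0.2,-2],"twist":0,"grip":1}
    - {"delta_pos":[0.2,0.2,-4.5],"twist":0,"grip":1}
    - {"delta_pos":[0.2,0.2,-6],"twist":0,"grip":1}
    - {"delta_pos":[0.2,0.2,-6.4],"twist":0,"grip":1}
    - {"delta_pos":[0.2,0.2,-6.6],"twist":0,"grip":1}
    - {"delta_pos":[0.2,0.2,-6.7],"twist":0,"grip":1}
    - {"delta_pos":[0.2,0.2,-6.7],"twist":0,"grip":1}

```text
clock: 10.82
position: [0.5939, -0.1085, 0.1855]
tool_rot: [-1.695, -2.638, -0.052]
wrist_force: [-15.6, 1.4, 28.0]
gripper_width: 0.057
```

Request:
carry_out:
  increments:
    - {"delta_pos":[0,0,0.15],"twist":0,"grip":1}
    - {"delta_pos":[0,0,0.15],"twist":0,"grip":-0.75}
    - {"delta_pos":[0,0,0.15],"twist":0,"grip":-0.75}
    - {"delta_pos":[0,0,0.15],"twist":0,"grip":-0.75}
    - {"delta_pos":[0,0,0.15],"twist":0,"grip":-0.75}
    - {"delta_pos":[0,0,3],"twist":0,"grip":-0.75}
    - {"delta_pos":[0,0,7],"twist":0,"grip":-0.75}
    - {"delta_pos":[0,0,11],"twist":0,"grip":-0.75}

```text
clock: 11.48
position: [0.5933, -0.1085, 0.2952]
tool_rot: [-1.693, -2.635, -0.05]
wrist_force: [1.4, 0.2, -0.2]
gripper_width: 0.0746
```

Run:
```python
from h import *
s=r.read_state();gp(s);print(s["wrist_force"])
cv2.imwrite("pics/w11.png",r.snapshot("wrist"))
gp(r.read_state())
```

```text
TCP [ 0.5933 -0.1085  0.2952] G [ 0.5949 -0.1033  0.1353] zax [ 0.0097  0.032  -0.9994] jaw 24.6 w 0.0746 t 11.4833
[ 1.35716792  0.22091316 -0.19043404]
TCP [ 0.596  -0.1082  0.3054] G [ 0.5997 -0.1035  0.1455] zax [ 0.0232  0.0293 -0.9993] jaw 24.6 w 0.0747 t 11.5333
```

View pics/w11.png

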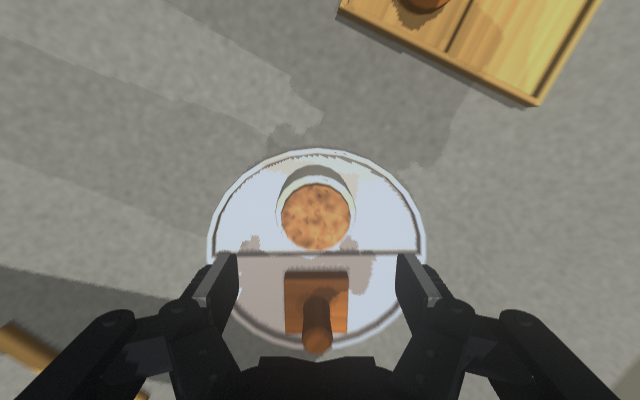

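Request:
carry_out:
  increments:
    - {"delta_pos":[-13.2,32.9,0],"twist":0,"grip":-1}
    - {"delta_pos":[-13.2,32.9,0],"twist":0,"grip":-1}
    - {"delta_pos":[-13.2,32.9,0],"twist":0,"grip":-1}
    - {"delta_pos":[-13.2,32.9,0],"twist":0,"grip":-1}
    - {"delta_pos":[-13.2,32.9,0],"twist":0,"grip":-1}
    - {"delta_pos":[-13.2,32.9,0],"twist":0,"grip":-1}
    - {"delta_pos":[-13.2,32.9,0],"twist":0,"grip":-1}
    - {"delta_pos":[-13.2,32.9,0],"twist":0,"grip":-1}

```text
clock: 12.2
position: [0.4706, 0.203, 0.3048]
tool_rot: [1.695, 2.639, 0.059]
wrist_force: [1.6, -0.2, 0.6]
gripper_width: 0.0853
```

Run:
```python
from h import *
s=r.read_state();g=gp(s);print((np.array([.4677,.2255])-g[:2])*100)
```

```text
TCP [0.4706 0.203  0.3048] G [0.4744 0.2077 0.1449] zax [ 0.0239  0.0294 -0.9993] jaw 24.6 w 0.0853 t 12.2
[-0.6710922   1.77536445]
```

Request:
carry_out:
  increments:
    - {"delta_pos":[-0.7,1.8,0],"twist":0,"grip":-1}
    - {"delta_pos":[-0.7,1.8,-1],"twist":0,"grip":-1}
    - {"delta_pos":[-0.7,1.8,-2],"twist":0,"grip":-1}
    - {"delta_pos":[-0.7,1.8,-2],"twist":0,"grip":-1}

```text
clock: 12.53
position: [0.4633, 0.2197, 0.2822]
tool_rot: [1.697, 2.64, 0.054]
wrist_force: [0.8, -0.5, -1.0]
gripper_width: 0.0855
```

Run:
```python
from h import *
s=r.read_state();gp(s);print(s["wrist_force"])
cv2.imwrite("pics/w12.png",r.snapshot("wrist"))
g=gp(r.read_state());print((np.array([.4677,.2255])-g[:2])*100)
print(proj("wrist",(.4677,.2255,.06),s),proj("wrist",(.4677,.2255,.09),s))
```

```text
TCP [0.4633 0.2197 0.2822] G [0.4666 0.2241 0.1223] zax [ 0.0208  0.0275 -0.9994] jaw 24.5 w 0.0855 t 12.5333
[ 0.83808916 -0.5277298  -0.98414199]
TCP [0.4638 0.2194 0.283 ] G [0.4672 0.2238 0.1231] zax [ 0.0211  0.0277 -0.9994] jaw 24.4 w 0.0852 t 12.5833
[0.0547687  0.16954134]
[316.89631902 225.94974773] [318.49098582 245.02402977]
```

View pics/w12.png

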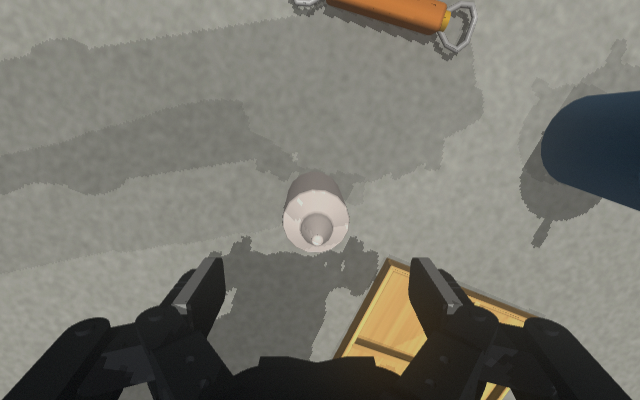

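Request:
carry_out:
  increments:
    - {"delta_pos":[0,0.3,-3],"twist":0,"grip":-1}
    - {"delta_pos":[0,0.3,-6],"twist":0,"grip":-1}
    - {"delta_pos":[0,0.3,-8],"twist":0,"grip":-1}
    - {"delta_pos":[0,0.3,-8.6],"twist":0,"grip":-1}
    - {"delta_pos":[0,0.3,-8.6],"twist":0,"grip":0.5}
    - {"delta_pos":[0,0.3,-8.6],"twist":0,"grip":1}
    - {"delta_pos":[0,0.3,-8.6],"twist":0,"grip":1}
    - {"delta_pos":[0,0.3,-8.6],"twist":0,"grip":1}

```text
clock: 13.25
position: [0.4646, 0.2226, 0.199]
tool_rot: [1.698, 2.637, 0.057]
wrist_force: [-4.3, -1.4, 9.2]
gripper_width: 0.0425
```

Request:
carry_out:
  increments:
    - {"delta_pos":[0,0,0],"twist":0,"grip":1}

```text
clock: 13.33
position: [0.465, 0.2227, 0.2003]
tool_rot: [1.698, 2.635, 0.059]
wrist_force: [-0.4, -0.4, -1.3]
gripper_width: 0.0431
```

Run:
```python
from h import *
s=r.read_state();gp(s);print(s["wrist_force"])
cv2.imwrite("pics/w13.png",r.snapshot("wrist"))
```

```text
TCP [0.465  0.2227 0.2003] G [0.4691 0.2272 0.0405] zax [ 0.0255  0.0285 -0.9993] jaw 24.4 w 0.0431 t 13.3333
[-0.35528734 -0.38400796 -1.34702235]
```

View pics/w13.png

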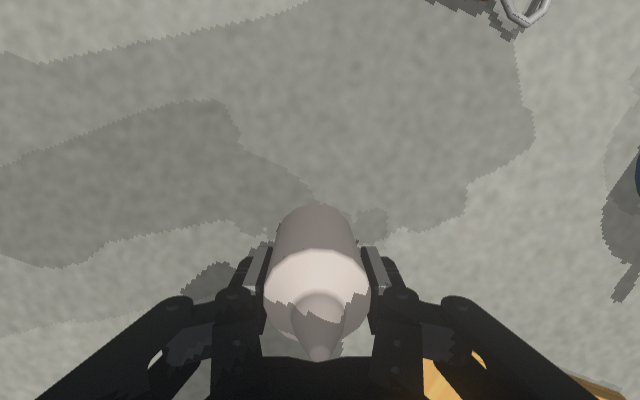

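Request:
carry_out:
  increments:
    - {"delta_pos":[0,0,3],"twist":0,"grip":1}
    - {"delta_pos":[1,-0.5,5.5],"twist":0,"grip":1}
    - {"delta_pos":[3.5,-1.8,6],"twist":0,"grip":1}
    - {"delta_pos":[6.5,-3.4,6],"twist":0,"grip":1}
    - {"delta_pos":[9.5,-5,6],"twist":0,"grip":1}
    - {"delta_pos":[11.8,-6.2,6],"twist":0,"grip":1}
    - {"delta_pos":[12.5,-6.6,6],"twist":0,"grip":1}
    - {"delta_pos":[12.5,-6.6,6],"twist":0,"grip":1}

```text
clock: 14.05
position: [0.5921, 0.1544, 0.2606]
tool_rot: [1.703, 2.63, 0.061]
wrist_force: [-0.2, 0.1, -2.0]
gripper_width: 0.0427
```

Run:
```python
from h import *
s=r.read_state();gp(s);print(s["wrist_force"])
cv2.imwrite("pics/w14.png",r.snapshot("wrist"))
gp(r.read_state())
```

```text
TCP [0.5921 0.1544 0.2606] G [0.5965 0.159  0.1007] zax [ 0.0275  0.0286 -0.9992] jaw 24.1 w 0.0427 t 14.05
[-0.16251694  0.12802457 -1.96720675]
TCP [0.5905 0.1563 0.2606] G [0.5947 0.161  0.1007] zax [ 0.0263  0.0294 -0.9992] jaw 24.3 w 0.0425 t 14.1
```

View pics/w14.png

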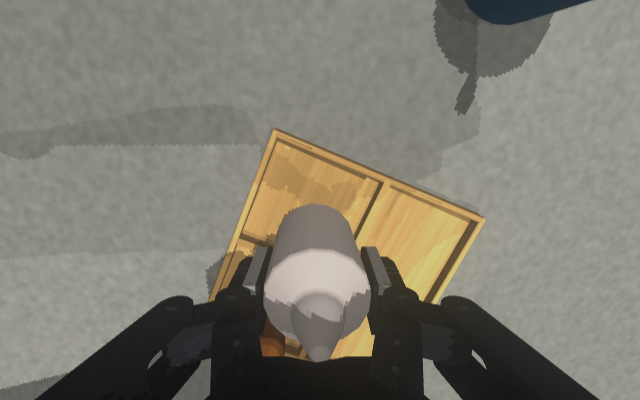

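Request:
carry_out:
  increments:
    - {"delta_pos":[0,0,-2],"twist":0,"grip":1}
    - {"delta_pos":[0,0,-4],"twist":0,"grip":1}
    - {"delta_pos":[0,0,-5.2],"twist":0,"grip":1}
    - {"delta_pos":[0,0,-5.5],"twist":0,"grip":1}
    - {"delta_pos":[0,0,-5.6],"twist":0,"grip":1}
    - {"delta_pos":[0,0,-5.6],"twist":0,"grip":1}
    - {"delta_pos":[0,0,-5.6],"twist":0,"grip":1}

```text
clock: 14.68
position: [0.5905, 0.1568, 0.2054]
tool_rot: [1.699, 2.634, 0.062]
wrist_force: [-0.3, 0.3, -1.1]
gripper_width: 0.0425
```

Request:
carry_out:
  increments:
    - {"delta_pos":[0,0,-0.15],"twist":0,"grip":1}
    - {"delta_pos":[0,0,-0.2],"twist":0,"grip":-0.5}
    - {"delta_pos":[0,0,-0.2],"twist":0,"grip":-0.5}
    - {"delta_pos":[0,0,-0.2],"twist":0,"grip":-0.5}
    - {"delta_pos":[0,0,-0.2],"twist":0,"grip":-0.5}
    - {"delta_pos":[0,0,3],"twist":0,"grip":-0.5}
    - {"delta_pos":[0,0,7],"twist":0,"grip":-0.5}
    - {"delta_pos":[0,0,11],"twist":0,"grip":-0.5}

```text
clock: 15.35
position: [0.59, 0.1566, 0.3159]
tool_rot: [1.7, 2.636, 0.06]
wrist_force: [1.4, 0.9, 0.4]
gripper_width: 0.0639
```

Run:
```python
from h import *
s=r.read_state();gp(s);print(s["wrist_force"])
cv2.imwrite("pics/w15.png",r.snapshot("wrist"))
gp(r.read_state());print(s["qpos"])
```

```text
TCP [0.59   0.1566 0.3159] G [0.5939 0.1614 0.156 ] zax [ 0.0247  0.0296 -0.9993] jaw 24.3 w 0.0639 t 15.35
[1.3919403  0.92465829 0.40023843]
TCP [0.592  0.1581 0.3259] G [0.598  0.1634 0.1661] zax [ 0.0377  0.0329 -0.9987] jaw 24.4 w 0.0644 t 15.4
[ 0.15623417  0.46892164 -0.624779    1.53200156  0.26923624  1.19670949
 -0.08152642]
```

View pics/w15.png

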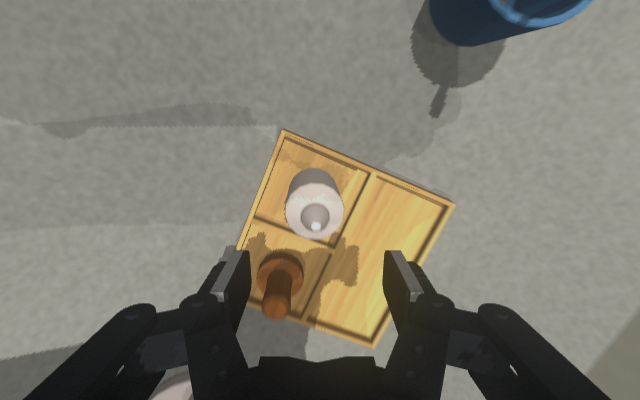

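Request:
carry_out:
  increments:
    - {"delta_pos":[-14.4,20.9,0],"twist":74,"grip":0}
    - {"delta_pos":[-14.4,20.9,0],"twist":74,"grip":0}
    - {"delta_pos":[-14.4,20.9,0],"twist":74,"grip":0}
    - {"delta_pos":[-14.4,20.9,0],"twist":74,"grip":0}
    - {"delta_pos":[-14.4,20.9,-2],"twist":74,"grip":0}
    - {"delta_pos":[-14.4,20.9,-4],"twist":74,"grip":0}
    - {"delta_pos":[-14.4,20.9,-6],"twist":74,"grip":0}
    - {"delta_pos":[-14.4,20.9,-6],"twist":74,"grip":0}

```text
clock: 16.07
position: [0.4434, 0.3697, 0.2619]
tool_rot: [-0.206, -3.116, -0.07]
wrist_force: [-1.0, -0.9, -0.3]
gripper_width: 0.0431
```

Run:
```python
from h import *
s=r.read_state();g=gp(s);print((np.array([.4544,.3729])-g[:2])*100,s["qpos"])
```

```text
TCP [0.4434 0.3697 0.2619] G [0.441  0.377  0.1021] zax [-0.0148  0.0459 -0.9988] jaw 82.4 w 0.0431 t 16.0667
[ 1.33727955 -0.41226024] [-0.07342222  0.5422228  -0.88127711  1.66792137  0.41283795  1.11549688
  0.38099508]
```

Request:
carry_out:
  increments:
    - {"delta_pos":[1.4,-0.4,0],"twist":8,"grip":0}
    - {"delta_pos":[1.4,-0.4,0],"twist":16,"grip":0}
    - {"delta_pos":[1.4,-0.4,0],"twist":16,"grip":0}
    - {"delta_pos":[1.4,-0.4,0],"twist":16,"grip":0}
    - {"delta_pos":[1.4,-0.4,0],"twist":16,"grip":0}

```text
clock: 16.48
position: [0.4575, 0.3657, 0.2618]
tool_rot: [0.226, -3.109, -0.066]
wrist_force: [0.6, 0.3, 1.5]
gripper_width: 0.0429
```

Run:
```python
from h import *
s=r.read_state();g=gp(s);
cv2.imwrite("pics/w16.png",r.snapshot("wrist"))
s2=r.read_state();g=gp(s2);print((np.array([.4544,.3729])-g[:2])*100,s["qpos"])
print(proj("wrist",(.4544,.3729,.018),s),proj("wrist",(.496,.3791,.018),s))
```

```text
TCP [0.4575 0.3657 0.2618] G [0.4531 0.3721 0.102 ] zax [-0.027   0.0405 -0.9988] jaw 98.3 w 0.0429 t 16.4833
TCP [0.4574 0.3657 0.2619] G [0.4531 0.3721 0.1021] zax [-0.0268  0.0403 -0.9988] jaw 98.3 w 0.0429 t 16.5333
[0.13076643 0.07518094] [-0.03186787  0.58779856 -0.93176396  1.63640095  0.4562757   1.15336364
  0.65192918]
[310.76495973 218.33309571] [311.23422732 270.79870769]
```

View pics/w16.png

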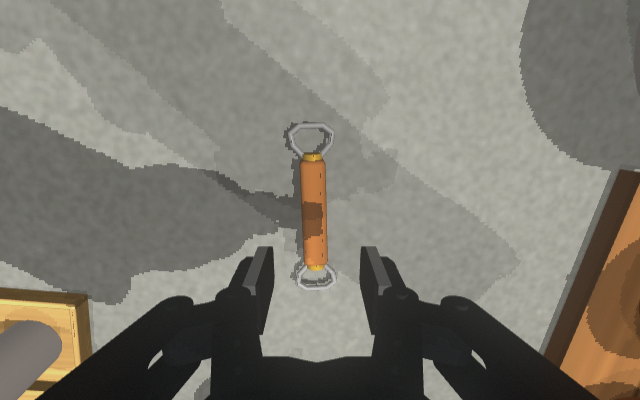

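Run:
```python
from h import *
s=r.read_state()
im=cv2.imread("pics/w16.png");h=cv2.cvtColor(im,cv2.COLOR_BGR2HSV)
m=((h[...,1]>130)&(h[...,0]<20)).astype(np.uint8);m[:,:280]=0;m[:,350:]=0;m[:140]=0;m[290:]=0
m=cv2.morphologyEx(m,cv2.MORPH_CLOSE,np.ones((5,5)))
k=max(cv2.findContours(m,0,2)[0],key=cv2.contourArea);b=cv2.boxPoints(cv2.minAreaRect(k));print(b)
b=b[np.argsort(b[:,1])];P=[ray("wrist",q,.018,s) for q in(b[:2].mean(0),b[2:].mean(0))]
print(P,(P[0]+P[1])/2,np.linalg.norm(P[0]-P[1]),np.degrees(np.arctan2(*(P[1]-P[0])[1::-1])))
```

```text
[[298.967   154.27423]
 [323.7794  153.1464 ]
 [328.91135 266.0495 ]
 [304.09897 267.17734]]
[array([0.40826103, 0.36685107, 0.018     ]), array([0.4920819 , 0.38257478, 0.018     ])] [0.45017147 0.37471293 0.018     ] 0.08528289650317164 10.624472066281278
```

Request:
carry_out:
  increments:
    - {"delta_pos":[-0.2,0.2,-3],"twist":1.2,"grip":0}
    - {"delta_pos":[-0.2,0.2,-6],"twist":1.2,"grip":0}
    - {"delta_pos":[-0.2,0.2,-8],"twist":1.2,"grip":0}
    - {"delta_pos":[-0.2,0.2,-8.5],"twist":1.2,"grip":0}
    - {"delta_pos":[-0.2,0.2,-8.5],"twist":1.2,"grip":0}
    - {"delta_pos":[-0.2,0.2,-8.5],"twist":1.2,"grip":0}

```text
clock: 17.03
position: [0.4555, 0.3682, 0.178]
tool_rot: [0.257, -3.107, -0.067]
wrist_force: [-0.6, 0.1, 1.0]
gripper_width: 0.0428
```

Run:
```python
from h import *
s=r.read_state();g=gp(s);print(s["wrist_force"])
cv2.imwrite("pics/w17.png",r.snapshot("wrist"))
```

```text
TCP [0.4555 0.3682 0.178 ] G [0.4512 0.3747 0.0182] zax [-0.0269  0.0406 -0.9988] jaw 99.4 w 0.0428 t 17.0333
[-0.62315605  0.09664006  1.03697916]
```

View pics/w17.png

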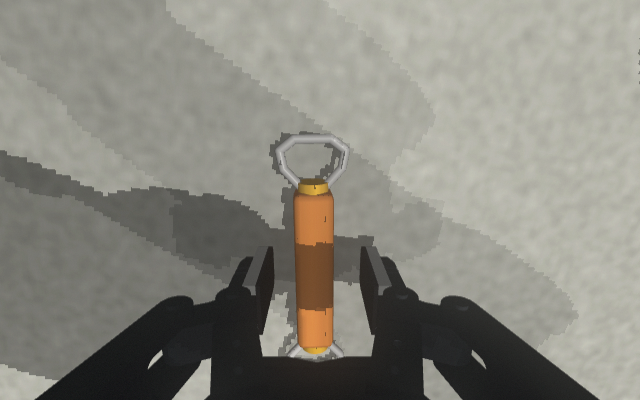

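Handle lies centred between the pads (columns 297–333 between 272 and 362). Close and lift.

Request:
carry_out:
  increments:
    - {"delta_pos":[0,0,0],"twist":0,"grip":1}
    - {"delta_pos":[0,0,0],"twist":0,"grip":1}
    - {"delta_pos":[0,0,0],"twist":0,"grip":1}
    - {"delta_pos":[0,0,0],"twist":0,"grip":1}
    - {"delta_pos":[0,0,0],"twist":0,"grip":1}
    - {"delta_pos":[0,0,3],"twist":0,"grip":1}
    - {"delta_pos":[0,0,7],"twist":0,"grip":1}
    - {"delta_pos":[0,0,10],"twist":0,"grip":1}

```text
clock: 17.75
position: [0.4556, 0.3688, 0.2814]
tool_rot: [0.258, -3.109, -0.069]
wrist_force: [0.4, 0.3, -0.8]
gripper_width: 0.0165
```

Run:
```python
from h import *
s=r.read_state();g=gp(s);print(s["wrist_force"])
cv2.imwrite("pics/w18.png",r.snapshot("wrist"))
s=r.read_state();g=gp(s)
```

```text
TCP [0.4556 0.3688 0.2814] G [0.4516 0.3756 0.1216] zax [-0.0251  0.0425 -0.9988] jaw 99.5 w 0.0165 t 17.75
[ 0.42736236  0.31830459 -0.79677098]
TCP [0.4564 0.3706 0.2877] G [0.4535 0.3782 0.1279] zax [-0.0183  0.0477 -0.9987] jaw 99.5 w 0.0164 t 17.8
```

View pics/w18.png

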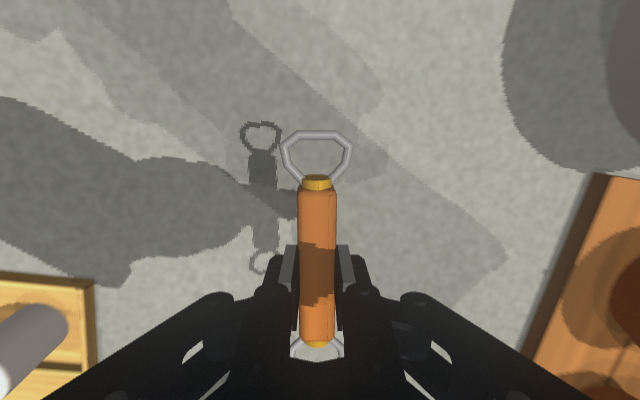

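Request:
carry_out:
  increments:
    - {"delta_pos":[0.5,-2,1],"twist":-5,"grip":1}
    - {"delta_pos":[1.5,-5,2],"twist":-12,"grip":1}
    - {"delta_pos":[3,-8,2],"twist":-19,"grip":1}
    - {"delta_pos":[4.5,-11,2],"twist":-26,"grip":1}
    - {"delta_pos":[6.5,-14,2],"twist":-33,"grip":1}
    - {"delta_pos":[8.5,-17,2],"twist":-40,"grip":1}
    - {"delta_pos":[11,-19.5,2],"twist":-47,"grip":1}
    - {"delta_pos":[13,-21,2],"twist":-54,"grip":1}

```text
clock: 18.47
position: [0.5883, 0.1563, 0.3082]
tool_rot: [1.199, 2.89, 0.077]
wrist_force: [0.8, -0.8, -0.5]
gripper_width: 0.0164
```

Run:
```python
from h import *
s=r.read_state();g=gp(s);print(s["wrist_force"],s["qpos"])
```

```text
TCP [0.5883 0.1563 0.3082] G [0.5931 0.1628 0.1484] zax [ 0.03    0.0405 -0.9987] jaw 44.9 w 0.0164 t 18.4667
[ 0.82939445 -0.82356521 -0.49595431] [ 0.22482493  0.49335957 -0.71791453  1.54729469  0.31660438  1.18154346
  0.24345285]
```

Request:
carry_out:
  increments:
    - {"delta_pos":[1.5,-0.7,0],"twist":-7,"grip":1}
    - {"delta_pos":[3,-1.4,0],"twist":-14,"grip":1}
    - {"delta_pos":[5,-2.2,0],"twist":-21,"grip":1}
    - {"delta_pos":[7,-3,0],"twist":-28,"grip":1}
    - {"delta_pos":[8.5,-3.7,0],"twist":-35,"grip":1}
    - {"delta_pos":[8.5,-3.7,-1],"twist":-42,"grip":1}
    - {"delta_pos":[8.5,-3.7,-3],"twist":-44,"grip":1}
    - {"delta_pos":[8.5,-3.7,-4],"twist":-44,"grip":1}

```text
clock: 19.13
position: [0.6731, 0.1193, 0.2667]
tool_rot: [2.184, 2.216, 0.062]
wrist_force: [0.4, 0.1, -1.7]
gripper_width: 0.0166
```

Run:
```python
from h import *
s=r.read_state();g=gp(s);print(s["wrist_force"],s["qpos"])
cv2.imwrite("pics/w19.png",r.snapshot("wrist"))
s=r.read_state();g=gp(s)
cv2.imwrite("pics/s19.png",cv2.resize(r.snapshot("scene")[80:280,220:480],None,fx=3,fy=3))
```

```text
TCP [0.6731 0.1193 0.2667] G [0.6809 0.1206 0.1068] zax [ 0.0488  0.0081 -0.9988] jaw 0.8 w 0.0166 t 19.1333
[ 0.37277506  0.09158571 -1.69507149] [ 0.10332063  0.63244983 -0.49722609  1.37601376  0.31985673  1.16157662
 -0.41127338]
TCP [0.6723 0.1192 0.2645] G [0.6795 0.1204 0.1046] zax [ 0.0452  0.0074 -0.9989] jaw 1.0 w 0.0163 t 19.1833
```

View pics/w19.png

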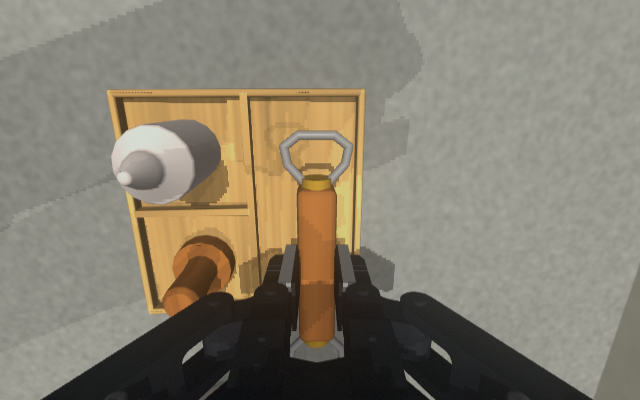

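View pics/s19.png

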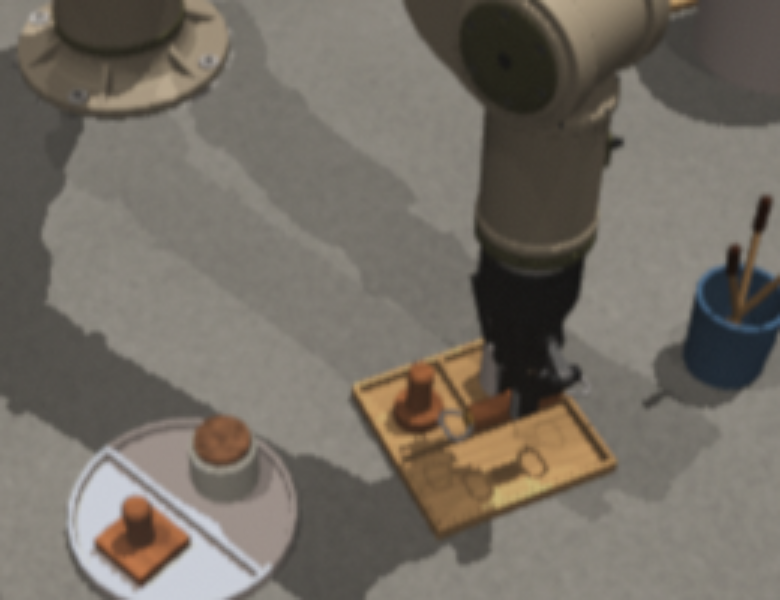

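Request:
carry_out:
  increments:
    - {"delta_pos":[0.1,0,-2.5],"twist":0,"grip":1}
    - {"delta_pos":[0.1,0,-5],"twist":0,"grip":1}
    - {"delta_pos":[0.1,0,-7],"twist":0,"grip":1}
    - {"delta_pos":[0.1,0,-7.6],"twist":0,"grip":1}
    - {"delta_pos":[0.1,0,-7.9],"twist":0,"grip":1}
    - {"delta_pos":[0.1,0,-7.9],"twist":0,"grip":1}
    - {"delta_pos":[0.1,0,-7.9],"twist":0,"grip":1}

```text
clock: 19.82
position: [0.674, 0.1195, 0.1888]
tool_rot: [2.18, 2.222, 0.062]
wrist_force: [-0.2, -0.5, 0.1]
gripper_width: 0.0164
```

Run:
```python
from h import *
s=r.read_state();g=gp(s);print(s["wrist_force"])
cv2.imwrite("pics/w20.png",r.snapshot("wrist"))
```

```text
TCP [0.674  0.1195 0.1888] G [0.6817 0.1208 0.029 ] zax [ 0.048   0.0083 -0.9988] jaw 1.1 w 0.0164 t 19.8167
[-0.21114619 -0.47140581  0.11706472]
```

View pics/w20.png

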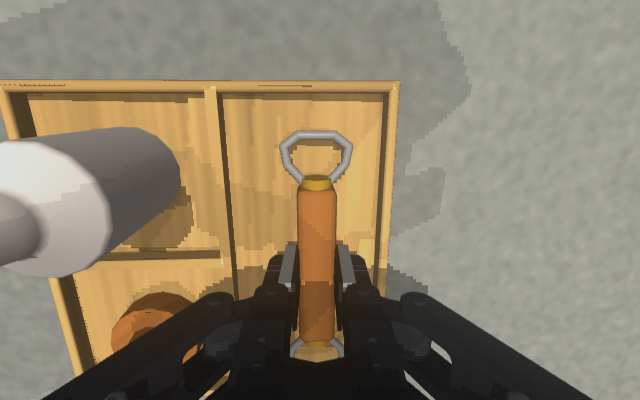

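Request:
carry_out:
  increments:
    - {"delta_pos":[0,0,-0.3],"twist":0,"grip":1}
    - {"delta_pos":[0,0,-0.5],"twist":0,"grip":1}
    - {"delta_pos":[0,0,-0.5],"twist":0,"grip":1}
    - {"delta_pos":[0,0,-0.5],"twist":0,"grip":1}

```text
clock: 20.2
position: [0.6748, 0.1197, 0.1857]
tool_rot: [2.179, 2.22, 0.066]
wrist_force: [-0.7, -0.4, 5.0]
gripper_width: 0.0165
```

Request:
carry_out:
  increments:
    - {"delta_pos":[0,0,0],"twist":0,"grip":0.2}
    - {"delta_pos":[0,0,0],"twist":0,"grip":0.2}
    - {"delta_pos":[0,0,0],"twist":0,"grip":0.2}
    - {"delta_pos":[0,0,0],"twist":0,"grip":0.2}
    - {"delta_pos":[0,0,3],"twist":0,"grip":0.2}
    - {"delta_pos":[0,0,7],"twist":0,"grip":0.2}
    - {"delta_pos":[0,0,11],"twist":0,"grip":0.2}
    - {"delta_pos":[0,0,15],"twist":0,"grip":0.2}

```text
clock: 20.87
position: [0.6744, 0.1197, 0.3369]
tool_rot: [2.179, 2.221, 0.065]
wrist_force: [1.4, 0.3, -0.7]
gripper_width: 0.0341
```

Run:
```python
from h import *
s=r.read_state();g=gp(s);print(s["wrist_force"])
cv2.imwrite("pics/w21.png",r.snapshot("wrist"))
```

```text
TCP [0.6744 0.1197 0.3369] G [0.6825 0.1211 0.1771] zax [ 0.0502  0.0088 -0.9987] jaw 1.1 w 0.0341 t 20.8667
[ 1.42867106  0.33338966 -0.66917316]
```

View pics/w21.png

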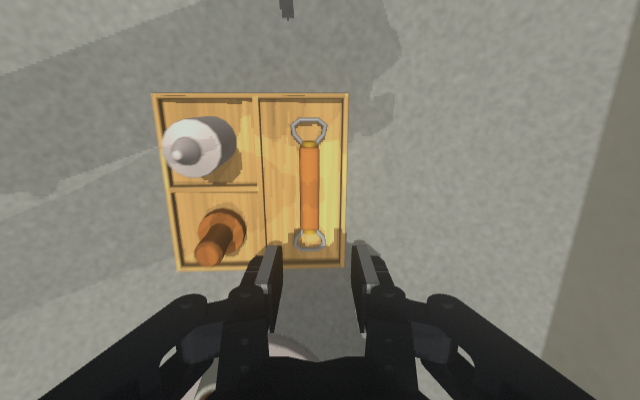

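Request:
carry_out:
  increments:
    - {"delta_pos":[0,0,4],"twist":0,"grip":0}
    - {"delta_pos":[-22,20,8],"twist":0,"grip":0}
    - {"delta_pos":[-22,20,8],"twist":0,"grip":0}
    - {"delta_pos":[-22,20,8],"twist":0,"grip":0}
    - {"delta_pos":[-22,20,8],"twist":0,"grip":0}
    - {"delta_pos":[-22,20,8],"twist":0,"grip":0}
    - {"delta_pos":[-22,20,8],"twist":0,"grip":0}
    - {"delta_pos":[-22,20,8],"twist":0,"grip":0}

```text
clock: 21.58
position: [0.4613, 0.315, 0.426]
tool_rot: [2.174, 2.214, 0.082]
wrist_force: [1.0, 0.8, 0.4]
gripper_width: 0.0423
```

Run:
```python
from h import *
s=r.read_state();g=gp(s)
t=r.snapshot("top");cv2.imwrite("pics/t22.png",t);cv2.imwrite("pics/t22z.png",cv2.resize(t[110:290,220:520],None,fx=2.66,fy=2.66,interpolation=cv2.INTER_CUBIC))
cv2.imwrite("pics/s22.png",r.snapshot("scene"))
```

```text
TCP [0.4613 0.315  0.426 ] G [0.4715 0.3168 0.2663] zax [ 0.0636  0.0113 -0.9979] jaw 1.0 w 0.0423 t 21.5833
```

View pics/t22z.png

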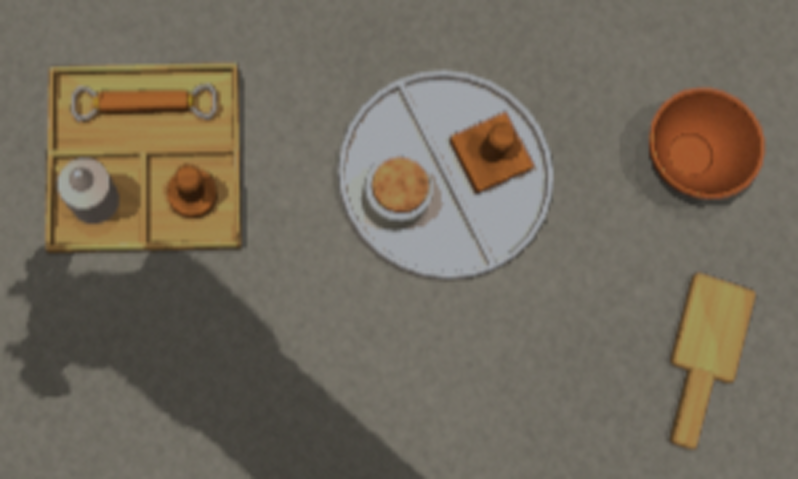

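View pics/s22.png

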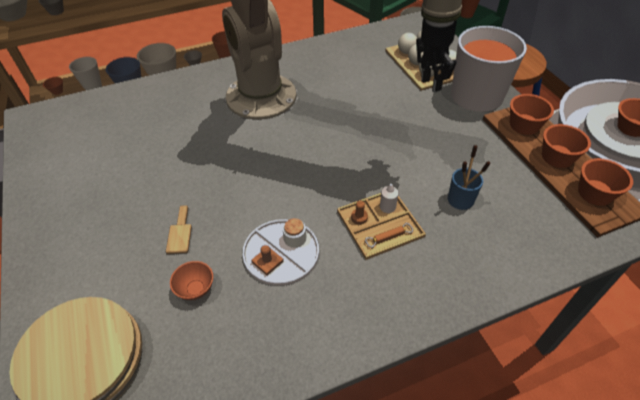

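Run:
```python
from h import *
k=2.66
Z=lambda u,v,z:ray("top",(220+(u+.5)/k-.5,110+(v+.5)/k-.5),z)[:2]
def fr(p,c,a):
    a=np.radians(a);d=p-np.array(c);return np.round([d[0]*np.cos(a)+d[1]*np.sin(a),-d[0]*np.sin(a)+d[1]*np.cos(a)],4)
O=((.6357,.1196),.9);Q=((.6183,-.1465),24.3)
for n,p,f in[("loop",(144,101,.023),O),("bottle tip",(81,178,.095),O),("bottle sh",(84,185,.065),O),("rs top",(188,179,.067),O),("rs base",(192,191,.021),O),("jar lid",(401,185,.06),Q),("jar rim",(400,191,.05),Q),("ss top",(502,138,.067),Q),("ss base",(490,152,.021),Q)]:
    print(n,fr(Z(*p),*f))
t=cv2.imread("pics/t22.png");cv2.imwrite("pics/jz.png",cv2.resize(t[130:220,345:435],None,fx=6,fy=6,interpolation=cv2.INTER_CUBIC))
```

```text
loop [ 0.0468 -0.0007]
bottle tip [-0.043   0.0413]
bottle sh [-0.0407  0.0439]
rs top [-0.0376 -0.0427]
rs base [-0.0357 -0.0429]
jar lid [-0.0024  0.0505]
jar rim [-0.0048  0.0513]
ss top [-0.002  -0.0429]
ss base [-0.0001 -0.0428]
```

View pics/jz.png

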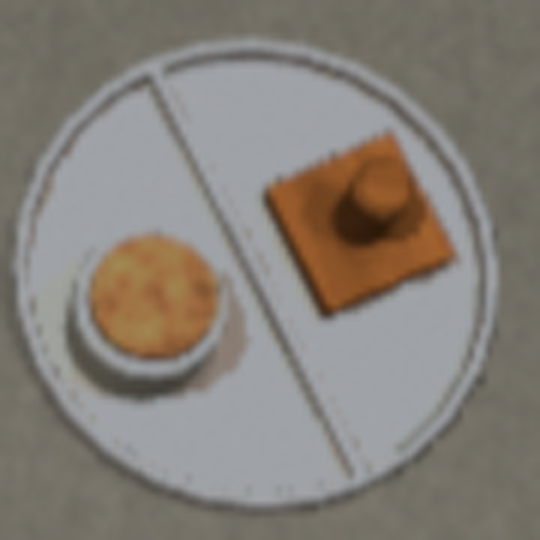

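Request:
carry_out:
  increments:
    - {"delta_pos":[0,0,0],"twist":0,"grip":0}
    - {"delta_pos":[0,0,0],"twist":0,"grip":0}
    - {"delta_pos":[0,0,0],"twist":0,"grip":0}

```text
clock: 21.93
position: [0.4572, 0.3201, 0.4276]
tool_rot: [2.162, 2.229, 0.087]
wrist_force: [0.6, -0.3, -0.6]
gripper_width: 0.0423
```

```bash
python3 -c "
from rig import r
print(r.close_job(), r.read_state()['clock'])"
```

```text
the job is handed in; nothing more can be done
the job is handed in; nothing more can be done
```

Both kits are made up and the job is handed in at about 22 s of the 115 s allowed.

I placed the square stamp, round stamp, glaze jar, slip bottle and loop tool in that order.

The last top view gave these positions in each tray's own frame:

| Item | Tray | x, y (mm) |
|---|---|---|
| loop tool | oblong | 47, -1 |
| slip bottle | oblong | -42, 43 |
| round stamp | oblong | -37, -43 |
| glaze jar | round | -3, 51 |
| square stamp | round | -1, -43 |

- **Result:** All five are inside the judged limits. In the images each of the four standing items looks upright and the loop tool looks flat. The paddle, bowl and crock look unmoved; I checked those by eye only.
- **Disagreements:** The top and wrist cameras differed by 2–4 mm on the tray centres and on the loop tool.
- **Tool tilt:** The tool slowly drifted to about 0.05 rad of tilt over the calls, and I allowed for it when placing.
- **Force:** Setting the jar down read about 28 N at the wrist, and I then released it.

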